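# Put corroded battery fittings to soak

### The arm

A 6-joint arm with a two-finger parallel gripper is mounted at the origin on the work surface. World frame = base frame: x ahead of the robot, y to its left, z up, the work surface at z = 0. Lengths are in m, angles in rad, forces in N, time in s.
With the tool pointing down it reaches from about 0.35 to 0.85 m from the base axis. Payload 8.1 kg.
Tool frame: the origin (TCP) lies between the finger pads; the fingertips stand 14 mm ahead of it and the grasp point (between the pads) lies 5 mm behind it (robot.tip_reach is the z of the fingertips in the tool frame, in m); z points along the fingers, y is the line along which they close (so a half turn about z gives the same grasp; the last joint's range is limited). The gripper opens to 93 mm and grips with 3 to 60 N. Pads are 15 mm wide; open, the fingers measure 128 mm over their backs; the gripper's body (75 mm by 188 mm) begins 65 mm behind the grasp point.
Start: joints at [1.086, 0.13, 1.488, -0, 1.523, -0.085], TCP at [0.234, 0.553, 0.233] pointing down, gripper open.
Joint ranges: [-2.96, 2.96], [-0.89, 2.26], [0.02, 2.5], [-1.34, 4.48], [0, 2.73], [-2.66, 2.66]. Speed limits (rad/s): [2.39, 2.39, 2.79, 3.14, 3.14, 3.14].

### API

Orientations are given as a rotation vector (axis times angle).
In Python, from plant import robot gives the robot as it stands. The module is installed in compiled form; this text tells all that it offers.
- The arm moves only by the shell command python3 -m handwheel 'ROWS' [FORCE]. ROWS is JSON, a list of rows, each a list of 7 numbers: the closure, from -1 (fully open) to 1 (shut), then the shift along the tool's x, y, z each as a share of 100 cm, from -1 to 1, then the turn, a rotation vector about the tool's x, y, z each as a share of 180 degrees, from -1 to 1. In form: [[grip, tx, ty, tz, rx, ry, rz], ...]. A call has 1 to 20 rows; each row is the pose to reach, as a shift and turn from the pose commanded when the call began, along the tool's axes at that moment, turning the shorter way round; what a row does not reach only later rows make up. A row lasts 1/8 s, in which the tool goes at most 62.5 mm and 10.7 degrees, less where a joint would pass 70% of its speed; a pose out of reach is approached as far as the arm can. A call with a number of a shift or a turn outside -1 to 1 is refused whole. A call with a gripper value outside its range is refused whole. The fingers move at their own pace and stop on an object; FORCE is the grip in N (left out, the last holds). Time passes only in rows, so rows that repeat a pose let the fingers close. It gives the time, the measured TCP pose, the force, the opening and the grip force at its end, in the units of the state.
- robot.read_state(): the state, without advancing time (a new reading comes with each control period).
- robot.read_camera(name): name is "scene" or "top" or "wrist"; returns a dict with "frame" (400x640x3 uint8, red, green, blue), "fx", "fy", "cx", "cy" (pixels), "k1" (the pictures are not rectified: a ray, as slopes to the right and down, at radius r is drawn at 1 + k1 r^2 times it, then the intrinsics apply), "rvec" (rotation vector, rad) and "tvec" (3), from world to camera coordinates, as OpenCV has them; the wrist camera has in their place "T_tool_cam" (4x4, takes a point from camera to tool coordinates, whose origin is the TCP and whose axes are the flange's). Camera axes: x right, y down, z forward; pixel columns grow to the right and rows downward; lengths in m; the calibration is good to about 2 mm. A picture is of the moment at which its call begins: read the wrist's pose just before it. There is no depth.
- robot.close_job(): hands the job in; it is judged then, once.
Trained networks look in a picture, given as the dict that the camera call returned (one of the last four; its "shot" number tells which), for a name from the list of things; names that differ only in an ending like _2 or _b are one class to them, and where a whole thing is asked for, a point or a joint stands for the part that bears it (a point fixed in the world has none). Each returns a list of dicts, best first, with "conf" (0 to 1); they miss things now and then, are a little off and sometimes report something else, mostly with a low value. They report only what shows in the picture. A call takes as long as a camera call. They do not tell look-alikes from the thing itself.
- robot.regions_of(picture, name): "mask" (400x640 bool, what is visible of it) and "rect" ([left, top, right, bottom] in pixels, round what is visible of it).
The state is a dict: "t": time; "q": joint angles; "dq": joint speeds; "joint_torque": joint torques, N m; "tool_pos": TCP position; "orientation": TCP orientation; "force": force on the tool from outside, world axes, zero at the start; "wrist_torque": the same for the moment, N m; "opening": finger opening in m; "gripper_force": force on a finger pad.
Only numpy, scipy, OpenCV 4.12 (cv2) and the standard library are available. Lean on these libraries where they do the work, as an engineer would, in place of code of your own. Each camera call takes 0.05 s, during which the arm holds its last target. There are 200 camera calls.

### The job

The grey pad is wanted for soaking, so move the glass ashtray from it to a free spot on the shelf, upright and clear of the pad. Lift the top tray off the stack without disturbing the trays below, stand it on the shelf under the spout of the cleaner pump, and give the pump head at least two full strokes, down to its stop and right back up each time, only ever pumping into the tray. Then carry the tray, level, to the pad, stand it there centred with its long sides along the pad's long sides, and put every battery fitting on the shelf into it, below its rim; set things down, do not drop them. Leave the charger, the case and the spanner where they are.

Things in the scene. Friction and masses are not known exactly. Their poses are not given: they have to be found in the camera images.
- tray_grip (a point): top one of three stacked green plastic trays, 200 mm (x) by 150 mm (y) by 48 mm high, walls 4 mm, floor top 9 mm above the underside, 0.36 kg. This point: middle of its black grip bar, 33 mm above the underside. The bar is 14 mm wide (x), 14 mm high and runs along y right across the tray, leaving 89 mm (x) by 142 mm (y) open on either side of it. z up
- tray_mid_grip (a point): middle of the grip bar of the second tray, the same as the top one; it stays in the stack. A foot under each tray sits 5 mm deep in the rim of the tray below with 4 mm of play; each tray stands 43 mm above the one below
- tray_low_grip (a point): middle of the grip bar of the lowest tray, the same as the others, which stands on the shelf and stays there
- pad_top (a point): grey silicone pad, 230 mm (x) by 180 mm (y), 3 mm thick, fixed to the shelf; this point is the middle of its upper face, where the tray is to stand, the tray's long side along the pad's long side (x)
- pump_top (a point): middle of the upper face of the black pump head, a disc of 34 mm diameter, 250 mm above the shelf at rest, on the axis of a white cleaner bottle (76 mm in diameter, neck up to 204 mm) that is held fast in a steel clip on the shelf. The head goes straight down
- spout_tip (a point): open lower end of the spout, 80 mm sideways from the pump's axis, 222 mm above the shelf at rest. The spout, 11 mm thick, sticks out level from the head and goes down with it. With a tray end wall facing the bottle and this tip 72 mm from the tray's middle, bottle and gripper have room. Bring the tray in beneath the spout, not down past it
- pump (a joint): how far the pump head is down: 0 at rest (up), 0.022 m at its stop; a spring pushes it back up, about 4 N at rest and 10 N at the stop
- clamp_a_mid (a point): brass battery-terminal clamp, 72 mm long (x), 30 mm wide (y), 20 mm high, with an 18 mm hole in the half at -x; the small steel bolt on top stands a few mm higher; 0.11 kg. Origin at its centre, half-way up; x along its length, z up. Present in some starts only
- clamp_b_mid (a point): a second brass battery-terminal clamp, the same as the first. Origin at its centre, half-way up; x along its length, z up. Present in some starts only
- cap_mid (a point): aluminium terminal cap with a red dot, 72 mm long (x), 30 mm wide (y) for all but the round cable port at +x, 26 mm high, 0.07 kg. Origin at its centre, half-way up; x along its length, z up. Present in some starts only
- wedge_mid (a point): dark steel battery hold-down wedge, 76 mm long (x), 30 mm wide (y) in its lower 14 mm, with an 18 mm wide ridge on top, 20 mm high in all, 0.14 kg. Origin at its centre, half-way up; x along its length, z up. Present in some starts only
- charger: bystander: orange battery charger, 105 x 200 x 80 mm, origin under its centre
- case: bystander: closed blue plastic hinged-lid case, 115 x 190 x 58 mm, origin under its centre
- spanner: bystander: stainless spanner, 170 mm long, lying on the shelf
- ashtray_mid (a point): small round glass ashtray, 64 mm in diameter at the rim (58 mm at the foot), 28 mm high, 0.15 kg, at first standing on the pad. Origin at its centre, half-way up, z up
Mind the look-alikes: they are no part of the job. Of the things like the part that bears ashtray_mid, leave any that is red; of the rest the smaller one is meant.

How it is judged:
By the outcome, as a careful person would: the job done as asked, in the order asked, and still so for the second after the job is handed in, with the robot touching nothing.
Of clamp_a, clamp_b, cap, wedge only 2 to 4 are there at a start; the rules pass over those that are not, and their reading is None.
At some moment in a run one of clamp_a, clamp_b, cap, wedge may be knocked a few centimetres aside while the robot is not near it.
It also fails if it takes over 208 s, if anything falls off the work surface, if the arm or the gripper's body presses on something with over 40 N, if the wrist force passes 120 N, or if a joint passes its speed limit or range.

## Working session

There is one attempt and no reset: what is moved stays moved. The work goes in short steps, Python scripts to look and compute and a shell command to move; the robot and the scene stay as the last step left them, time stands still between calls to the robot, and variables do not carry over. Pictures are saved under pics/ and viewed, at most 16 in all, crops included, and the job is handed in when it is done.

```bash
mkdir -p pics; cat > h.py <<'E'
import numpy as np, cv2
from scipy.spatial.transform import Rotation as R
from plant import robot
def save(p,n): cv2.imwrite('pics/'+n,p['frame'][:,:,::-1])
def cam(name):
    s=robot.read_state(); p=robot.read_camera(name)
    if 'T_tool_cam' in p:
        T=np.eye(4);T[:3,:3]=R.from_rotvec(s['orientation']).as_matrix();T[:3,3]=s['tool_pos']
        W=T@np.array(p['T_tool_cam'])
    else:
        C=np.eye(4);C[:3,:3]=R.from_rotvec(p['rvec']).as_matrix();C[:3,3]=p['tvec'];W=np.linalg.inv(C)
    p['W']=W; return p
def ray(p,uv):
    d=np.array([(uv[0]-p['cx'])/p['fx'],(uv[1]-p['cy'])/p['fy']]);s=d.copy()
    for _ in range(20): s=d/(1+p['k1']*(s@s))
    return p['W'][:3,3],p['W'][:3,:3]@np.array([s[0],s[1],1])
def onz(p,uv,z):
    o,d=ray(p,np.array(uv,float)); return o+d*(z-o[2])/d[2]
def proj(p,X):
    X=np.atleast_2d(X); c=(np.linalg.inv(p['W'])@np.c_[X,np.ones(len(X))].T)[:3]
    s=c[:2]/c[2]; s=s*(1+p['k1']*(s**2).sum(0)); return np.c_[s[0]*p['fx']+p['cx'],s[1]*p['fy']+p['cy']]
def rectz(p,mask,z):
    """min-area rectangle of the mask's outline brought to plane z"""
    c=max(cv2.findContours(mask.astype(np.uint8),cv2.RETR_EXTERNAL,cv2.CHAIN_APPROX_NONE)[0],key=cv2.contourArea)[:,0]
    q=np.array([onz(p,u,z)[:2] for u in c],np.float32)
    (x,y),(w,h),a=cv2.minAreaRect(q*1000)
    if w<h: w,h,a=h,w,a-90
    return np.round([x,y,w,h,(a+90)%180-90],1)
def togo(target,yaw=None):
    """rows numbers from present pose: target TCP pos, tool y axis yaw deg (tool down)"""
    s=robot.read_state();M=R.from_rotvec(s['orientation'])
    t=M.inv().apply(np.array(target)-s['tool_pos'])
    out=[np.round(t,4)]
    if yaw is not None:
        best=None
        for k in (0,180):
            a=np.radians(yaw+k); y=np.array([np.cos(a),np.sin(a),0]); z=np.array([0,0,-1.]); x=np.cross(y,z)
            r=(M.inv()*R.from_matrix(np.c_[x,y,z])).as_rotvec()
            out.append(np.round(r/np.pi,4))
    print('togo',*out)
def st():
    s=robot.read_state();M=R.from_rotvec(s['orientation']).as_matrix()
    print('t',round(s['t'],2),'pos',np.round(s['tool_pos'],4),'q',np.round(s['q'],2),'F',np.round(s['force'],1),'open',round(s['opening'],4),'g',np.round(s['gripper_force'],1)); print(np.round(M,3))
E
python3 - <<'E'
from h import *
st()
for n in ('top','scene'):
    p=cam(n); save(p,n+'0.png'); print(n,p['W'][:3,3])
    for k in ('tray_grip','tray_mid_grip','pad_top','pump','spout_tip','clamp_a_mid','cap_mid','wedge_mid','charger','case','spanner','ashtray_mid'):
        try:
            for r in robot.regions_of(p,k):
                if r['conf']>.25: print(k,round(r['conf'],2),r['rect'],rectz(p,r['mask'],0.02 if n=='top' else .02) if r['mask'].sum()>30 else '')
        except Exception as e: print(k,e)
E
```

```text
t 0.0 pos [0.2333 0.5522 0.2316] q [ 1.09  0.13  1.49 -0.    1.52 -0.09] F [-0.   0.1 -0. ] open 0.0932 g 0.0
[[-0.921  0.389 -0.001]
 [ 0.389  0.921 -0.002]
 [ 0.    -0.002 -1.   ]]
top [ 0.39591139 -0.03267031  1.30487302]
tray_grip 0.61 [130.0, 172.2, 198.4, 263.3] [524.2 412.7 228.8 183.1   9.6]
tray_mid_grip 0.85 [187.8, 174.7, 204.9, 248.5] [530.9 316.7 200.3  13.9  12.1]
pad_top 0.84 [260.4, 147.8, 347.4, 214.9] [618.9  17.7 229.8 179.3 -83.8]
spout_tip 0.75 [460.2, 192.2, 504.9, 205.1] [ 560.3 -490.3  127.4   37.    89.3]
clamp_a_mid 0.7 [279.3, 176.7, 303.2, 198.9] [ 5.941e+02  5.330e+01  6.330e+01  6.260e+01 -4.000e-01]
clamp_a_mid 0.49 [303.1, 228.2, 320.8, 253.9] [444.   -3.5  72.5  32.6  13.7]
cap_mid 0.77 [338.3, 229.6, 354.1, 254.6] [444.1 -98.7  71.3  31.9  17.4]
wedge_mid 0.53 [242.8, 229.9, 257.8, 261.5] [434.4 171.9  80.8  33.1  14.6]
charger 0.96 [260.6, 93.7, 332.2, 136.5] [805.6  37.  207.3 118.4 -85.3]
case 0.8 [157.1, 121.7, 231.8, 163.0] [736.5 333.9 205.5 121.5  89.3]
spanner 0.61 [359.8, 105.1, 413.5, 145.0] [ 774.1 -227.2  164.7   37.7   59.1]
ashtray_mid 
[... 844 characters left out ...]
41.3   55.7]
cap_mid 0.79 [265.8, 216.0, 288.9, 235.2] [ 454.  -103.8   84.2   45.8   17.6]
wedge_mid 0.7 [333.0, 186.4, 360.2, 202.9] [448.6 160.6  89.1  43.3  13.5]
charger 0.94 [352.5, 242.4, 431.2, 311.2] [792.1  48.4 237.8 131.8 -84.6]
case 0.94 [412.0, 191.2, 477.2, 247.9] [725.3 340.6 244.5 141.5  89.1]
case 0.38 [148.1, 215.2, 188.2, 246.5] [ 255.8 -381.1  139.8   95.5  -67.8]
spanner 0.57 [267.0, 319.7, 338.7, 331.8] [ 785.5 -230.7  165.6   38.7   55.7]
ashtray_mid 0.81 [335.6, 223.5, 361.0, 243.6] [597.5  51.2  83.5  62.9 -37.4]
ashtray_mid 0.81 [300.0, 171.1, 323.8, 193.8] [328.1 113.8 114.1  81.3 -35.2]
ashtray_mid 0.72 [351.4, 243.9, 430.5, 310.8] [792.6  47.3 235.5 131.  -84.6]
```

View pics/top0.png

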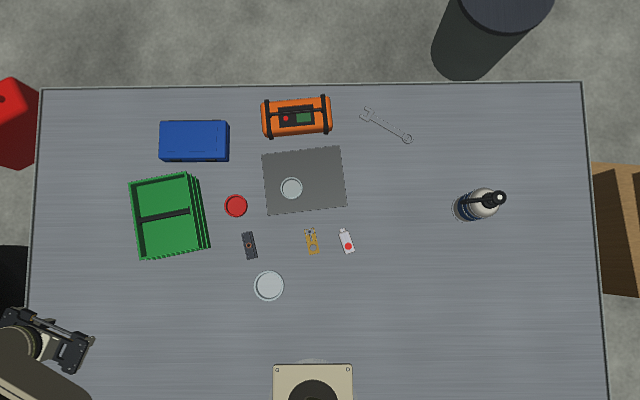

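View pics/scene0.png

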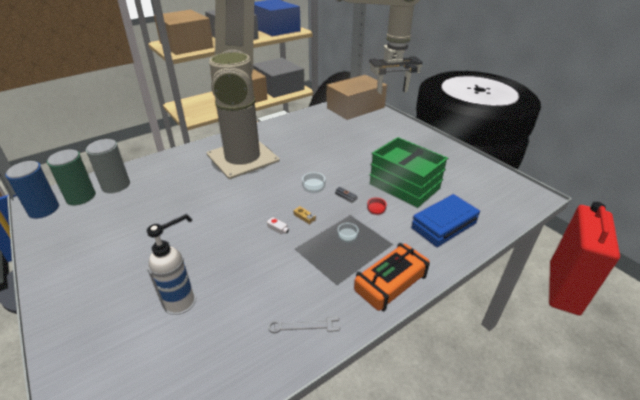

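Top picture: stack at about (165,215), pad at (305,180) with the small clear ashtray at (291,188), and a red one at (236,206). The larger clear one is at (269,286). Fittings are the wedge (250,245), clamp (312,241) and cap (346,241). The pump is at (500,197) with its spout pointing left. I'll enlarge the stack and pump to measure them.

```bash
python3 - <<'E'
from h import *
a=cv2.imread('pics/top0.png');b=cv2.imread('pics/scene0.png')
f=lambda im,x,y,w,h,s:cv2.resize(im[y:y+h,x:x+w],None,fx=s,fy=s,interpolation=cv2.INTER_CUBIC)
A=f(a,440,170,80,60,5);B=f(b,135,200,80,60,5);C=f(a,120,160,100,75,4);D=f(b,360,130,100,75,4)
cv2.imwrite('pics/c1.png',np.vstack([np.hstack([A,B]),np.hstack([C,D])]))
p=cam('wrist'); print(np.round(p['T_tool_cam'],3),p['fx'],p['cx'],p['cy'])
E
```

```text
[[ 0.001 -0.97  -0.245  0.068]
 [ 1.     0.001  0.    -0.001]
 [ 0.    -0.245  0.97  -0.152]
 [ 0.     0.     0.     1.   ]] 282.02421622921275 314.6056617319337 206.14046678148168
```

View pics/c1.png

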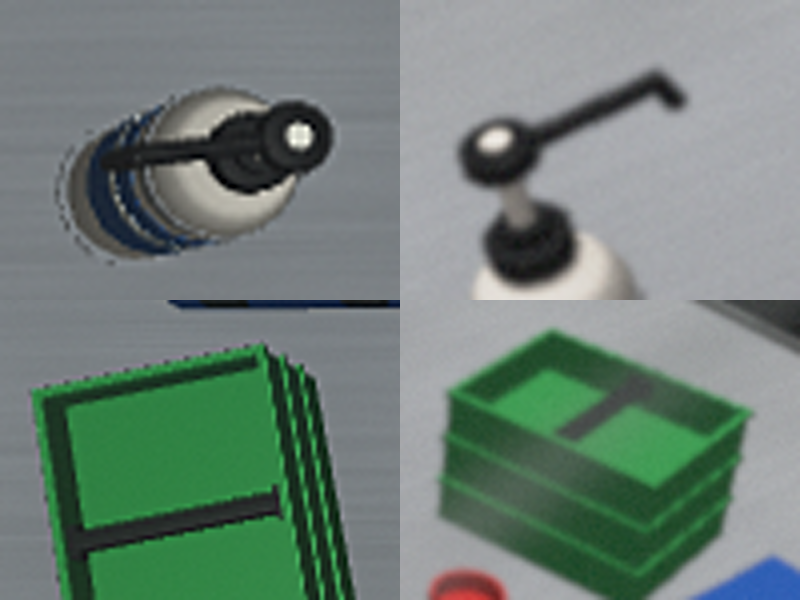

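The enlargement shows the pump head top at top-view (500,197) and scene (154,228). The spout tip is at (462,202) and (190,220). The top tray's bar runs from about (141,216) to (190,205).

```bash
python3 - <<'E'
from h import *
p=cam('top');q=cam('scene')
def tri(a,b):
    o1,d1=ray(p,np.array(a,float));o2,d2=ray(q,np.array(b,float))
    A=np.c_[d1,-d2];k=np.linalg.lstsq(A,o2-o1,rcond=None)[0]
    return np.round([(o1+k[0]*d1),(o2+k[1]*d2)],4)
print('head',tri((500,197.4),(154,228)),onz(p,(500,197.4),.25),onz(q,(154,228),.25))
print('tip',tri((462,201.6),(190.4,220)),onz(p,(462,201.6),.222),onz(q,(190.4,220),.222))
for k,z in (('tray_grip',.134),('tray_mid_grip',.124),('pad_top',.003),('ashtray_mid',.028),('wedge_mid',.014),('clamp_a_mid',.02),('cap_mid',.026)):
    for r in robot.regions_of(p,k):
        if r['conf']>.3: print(k,round(r['conf'],2),rectz(p,r['mask'],z))
# rim corners seen in crop: top-left, top-right
print('rim',onz(p,(128.6,258-0),.134),onz(p,(128.5,184),.134),onz(p,(186,172),.134))
togo([.5928,.0535,.22],-6)
E
```

```text
head [[ 0.5308 -0.4473  0.2485]
 [ 0.532  -0.4438  0.2473]] [ 0.53058914 -0.44669946  0.25      ] [ 0.53545039 -0.44415125  0.25      ]
tip [[ 0.5247 -0.3657  0.2261]
 [ 0.5256 -0.3635  0.2255]] [ 0.5251712  -0.36698002  0.222     ] [ 0.52134625 -0.36261489  0.222     ]
tray_grip 0.89 [511.4 372.7 206.7 164.3  10.8]
tray_mid_grip 0.66 [521.3 290.  187.3  13.3  10.1]
pad_top 0.95 [620.6  18.7 231.8 182.9 -84.5]
ashtray_mid 0.8 [594.3  52.7  62.7  62.   44.4]
ashtray_mid 0.79 [323.8 114.2  82.8  81.2  89.5]
ashtray_mid 0.74 [546.3 207.8  60.7  59.3  45. ]
wedge_mid 0.85 [435.4 172.   75.8  30.8  13.4]
clamp_a_mid 0.69 [444.4  -2.7  71.1  29.4  12.6]
cap_mid 0.67 [442.1 -98.5  68.7  32.5  22.2]
rim [0.40090339 0.46053558 0.134     ] [0.59206389 0.46891509 0.134     ] [0.62192069 0.31952958 0.134     ]
togo [-0.5252 -0.32    0.0127] [-0.      0.      0.4061] [-0.     -0.     -0.5939]
```

```bash
python3 -m handwheel '[[-1,-0.525,-0.32,-0.05,0,0,0.406],[-1,-0.525,-0.32,-0.05,0,0,0.406],[-1,-0.525,-0.32,-0.05,0,0,0.406],[-1,-0.525,-0.32,-0.05,0,0,0.406],[-1,-0.525,-0.32,-0.05,0,0,0.406],[-1,-0.525,-0.32,-0.05,0,0,0.406],[-1,-0.525,-0.32,-0.05,0,0,0.406],[-1,-0.525,-0.32,-0.05,0,0,0.406],[-1,-0.525,-0.32,-0.05,0,0,0.406],[-1,-0.525,-0.32,-0.05,0,0,0.406],[-1,-0.525,-0.32,-0.05,0,0,0.406],[-1,-0.525,-0.32,-0.05,0,0,0.406],[-1,-0.525,-0.32,-0.05,0,0,0.406],[-1,-0.525,-0.32,-0.05,0,0,0.406]]'
cat > look.py <<'E'
from h import *
import sys
st(); p=cam('wrist'); save(p,sys.argv[1])
Z=dict(tray_grip=.134,pad_top=.003,ashtray_mid=.028,wedge_mid=.014,clamp_a_mid=.02,cap_mid=.026)
for k in sys.argv[2:]:
    k,_,z=k.partition('=')
    for r in robot.regions_of(p,k):
        if r['conf']>.3: print(k,round(r['conf'],2),np.round(r['rect']),rectz(p,r['mask'],float(z) if z else Z[k]))
E
python3 look.py w1.png ashtray_mid pad_top wedge_mid clamp_a_mid cap_mid
```

```text
t: 3.55
tool_pos: [0.5921, 0.0547, 0.2828]
orientation: [2.333, 2.104, 0.0]
force: [0.2, -0.0, -0.4]
opening: 0.0926
gripper_force: 0.0
t 3.55 pos [0.5921 0.0547 0.2828] q [0.01 0.1  1.43 0.   1.61 0.11] F [ 0.2 -0.  -0.4] open 0.0926 g 0.0
[[ 0.103  0.995  0.   ]
 [ 0.995 -0.103  0.   ]
 [ 0.     0.    -1.   ]]
ashtray_mid 0.96 [ 96. 131. 161. 186.] [323.6 117.8  97.9  82.1  11.2]
ashtray_mid 0.68 [243.  47. 292.  96.] [546.2 211.   65.3  61.8 -54.5]
ashtray_mid 0.64 [297. 160. 337. 204.] [591.8  54.   63.4  61.5  84.2]
pad_top 0.62 [262. 112. 398. 274.] [619.8  20.  231.6 182.  -83.8]
wedge_mid 0.61 [172.  87. 226. 128.] [433.3 173.4  82.1  31.6  13.2]
clamp_a_mid 0.79 [202. 209. 249. 241.] [444.5   0.7  75.7  31.1  10.9]
clamp_a_mid 0.42 [169.  90. 226. 132.] [436.  172.8  80.1  31.8  13.6]
cap_mid 0.72 [233. 266. 255. 275.] [465.4 -74.3  34.1  14.   -5.5]
cap_mid 0.53 [418. 324. 434. 339.] [ 758.5 -219.2   24.4   19.2   66.2]
```

View pics/w1.png

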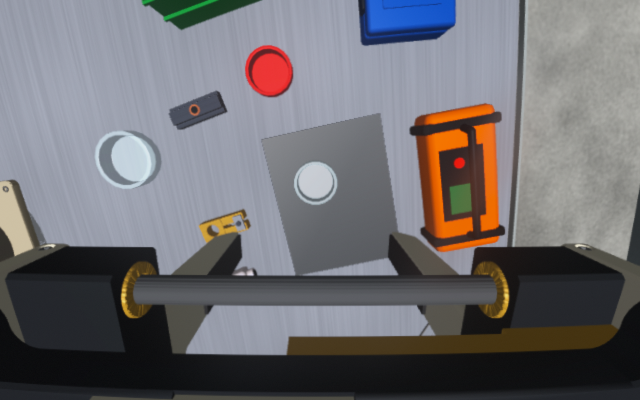

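The wrist view shows the ashtray on the pad at (316,183) under the gripper, and the red one at (269,71). The bigger clear one at (127,160) stays. Grasping the small one now.

```bash
python3 -m handwheel '[[-1,0,0,0.06,0,0,0],[-1,0,0,0.12,0,0,0],[-1,0,0,0.18,0,0,0],[-1,0,0,0.22,0,0,0],[-1,0,0,0.245,0,0,0],[-1,0,0,0.263,0,0,0],[-1,0,0,0.263,0,0,0],[0.2,0,0,0.263,0,0,0],[1,0,0,0.263,0,0,0],[1,0,0,0.263,0,0,0],[1,0,0,0.263,0,0,0],[1,0,0,0.263,0,0,0],[1,0,0,0.263,0,0,0],[1,0,0,0.263,0,0,0]]' 14
python3 -m handwheel '[[1,0,0,-0.02,0,0,0],[1,0,0,-0.05,0,0,0],[1,0,0,-0.09,0,0,0],[1,0,0,-0.12,0,0,0],[1,0,0,-0.12,0,0,0]]'
python3 -c "
from h import *
st();togo([.385,-.22,.12],-6);togo([.385,-.22,.018])"
```

```text
t: 5.6
tool_pos: [0.5928, 0.0536, 0.02]
orientation: [2.334, 2.102, 0.001]
force: [-0.7, 0.0, 6.3]
opening: 0.0643
gripper_force: 14.0
t: 6.22
tool_pos: [0.5948, 0.0536, 0.1436]
orientation: [2.331, 2.1, 0.008]
force: [-0.1, 0.8, -0.9]
opening: 0.0639
gripper_force: 14.0
t 6.22 pos [0.5948 0.0536 0.1436] q [0.   0.17 1.6  0.   1.36 0.11] F [-0.1  0.8 -0.9] open 0.0639 g 14.0
[[ 0.104  0.995  0.006]
 [ 0.995 -0.104  0.   ]
 [ 0.001  0.006 -1.   ]]
togo [-0.294  -0.1803  0.0222] [ 0.002  -0.0002  0.0001] [ 3.000e-04  3.200e-03 -9.999e-01]
togo [-0.2941 -0.1809  0.1242]
```

```bash
python3 -m handwheel '[[1,-0.04,-0.03,0,0,0,0],[1,-0.09,-0.055,0,0,0,0],[1,-0.14,-0.085,0,0,0,0],[1,-0.19,-0.115,0,0,0,0],[1,-0.23,-0.14,0,0,0,0],[1,-0.265,-0.165,0,0,0,0],[1,-0.285,-0.175,0,0,0,0],[1,-0.294,-0.18,0,0,0,0],[1,-0.294,-0.18,0.04,0,0,0],[1,-0.294,-0.18,0.08,0,0,0],[1,-0.294,-0.18,0.1,0,0,0],[1,-0.294,-0.18,0.115,0,0,0],[1,-0.294,-0.18,0.122,0,0,0],[1,-0.294,-0.18,0.1255,0,0,0],[1,-0.294,-0.18,0.1255,0,0,0]]'
python3 -c "
from h import *
st()"
```

```text
t: 8.1
tool_pos: [0.3835, -0.2205, 0.0152]
orientation: [2.333, 2.102, 0.0]
force: [-2.1, 0.6, 2.4]
opening: 0.0641
gripper_force: 14.0
t 8.1 pos [ 0.3835 -0.2205  0.0152] q [-0.64 -0.07  2.11 -0.    1.1  -0.53] F [-2.1  0.6  2.4] open 0.0641 g 14.0
[[ 0.104  0.995  0.001]
 [ 0.995 -0.104 -0.001]
 [-0.001  0.001 -1.   ]]
```

```bash
python3 -m handwheel '[[0.3,0,0,0,0,0,0],[-1,0,0,0,0,0,0],[-1,0,0,0,0,0,0],[-1,0,0,0,0,0,0],[-1,0,0,-0.02,0,0,0],[-1,0,0,-0.08,0,0,0],[-1,0,0,-0.14,0,0,0],[-1,0,0,-0.2,0,0,0],[-1,0,0,-0.26,0,0,0],[-1,0,0,-0.3,0,0,0]]'
python3 -c "
from h import *
st();togo([.52,.29,.36],11)
p=cam('wrist')
for r in robot.regions_of(p,'ashtray_mid'):
    if r['conf']>.3: print(rectz(p,r['mask'],.028))"
```

```text
t: 9.35
tool_pos: [0.3833, -0.2203, 0.3176]
orientation: [2.332, 2.1, 0.001]
force: [0.0, -0.4, -0.3]
opening: 0.093
gripper_force: 0.0
t 9.35 pos [ 0.3833 -0.2203  0.3176] q [-0.64 -0.33  1.76  0.    1.7  -0.53] F [ 0.  -0.4 -0.3] open 0.093 g 0.0
[[ 0.104  0.995  0.003]
 [ 0.995 -0.104 -0.002]
 [-0.002  0.003 -1.   ]]
togo [ 0.5217  0.0828 -0.0431] [ 0.0009  0.0007 -0.0944] [ 0.0011 -0.0013  0.9056]
[ 382.7 -219.    61.4   60.2  -33.1]
```

```bash
python3 -m handwheel '[[-1,0.522,0.083,-0.043,0,0,-0.094],[-1,0.522,0.083,-0.043,0,0,-0.094],[-1,0.522,0.083,-0.043,0,0,-0.094],[-1,0.522,0.083,-0.043,0,0,-0.094],[-1,0.522,0.083,-0.043,0,0,-0.094],[-1,0.522,0.083,-0.043,0,0,-0.094],[-1,0.522,0.083,-0.043,0,0,-0.094],[-1,0.522,0.083,-0.043,0,0,-0.094],[-1,0.522,0.083,-0.043,0,0,-0.094],[-1,0.522,0.083,-0.043,0,0,-0.094],[-1,0.522,0.083,-0.043,0,0,-0.094],[-1,0.522,0.083,-0.043,0,0,-0.094],[-1,0.522,0.083,-0.043,0,0,-0.094]]'
python3 look.py w2.png tray_grip tray_mid_grip=.126
```

```text
t: 11.08
tool_pos: [0.52, 0.2895, 0.3574]
orientation: [2.001, 2.421, 0.001]
force: [-0.3, -0.4, -0.0]
opening: 0.0931
gripper_force: 0.0
t 11.07 pos [0.52   0.2895 0.3574] q [ 0.42  0.1   1.3  -0.    1.75  0.23] F [-0.3 -0.4 -0. ] open 0.0931 g 0.0
[[-0.188  0.982  0.   ]
 [ 0.982  0.188  0.   ]
 [ 0.     0.    -1.   ]]
tray_grip 0.82 [240.  52. 407. 180.] [509.5 378.5 206.5 156.5  10.7]
```

View pics/w2.png

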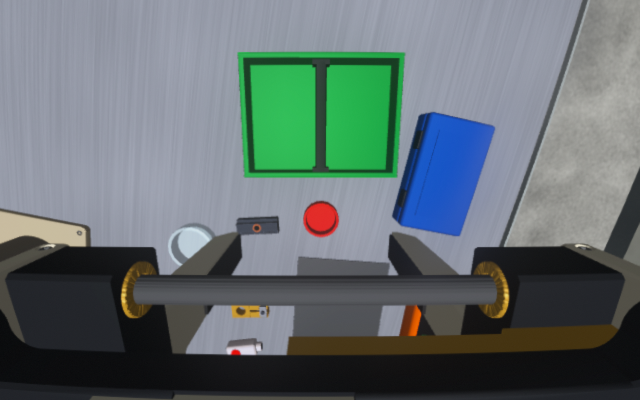

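Wrist view: top tray centred at (321,115), with its bar running along column 320, from row 62 to row 170. I'll work out the bar's position and angle.

```bash
python3 - <<'E'
from h import *
p=cam('wrist'); g=cv2.cvtColor(p['frame'],cv2.COLOR_RGB2HSV)
dark=((g[:,:,2]<75)&((g[:,:,1]<90))).astype(np.uint8)
pts=[]
for v in range(74,164,4):
    u=np.where(dark[v,300:345])[0]+300
    pts.append((u.min(),u.max(),*onz(p,((u.min()+u.max())/2,v),.126)[:2]))
pts=np.array(pts);print(pts[::5])
vx,vy,_,_=cv2.fitLine(pts[:,2:].astype(np.float32),cv2.DIST_HUBER,0,.01,.01)[:,0]
print('bar dir',np.degrees(np.arctan2(vy,vx)),'mean',pts[:,2:].mean(0))
togo([.5095,.3785,.24],10.7);togo([.5095,.3785,.114])
E
```

```text
[[317.         325.           0.49994062   0.43149073]
 [317.         324.           0.50398004   0.40779155]
 [317.         324.           0.50876557   0.38359535]
 [317.         324.           0.51368838   0.35872245]
 [317.         324.           0.51876108   0.33310958]]
bar dir -78.8073 mean [0.5098313  0.37806399]
togo [0.0888 0.0064 0.1174] [ 0.0001 -0.      0.0011] [ 0.000e+00  2.000e-04 -9.989e-01]
togo [0.0888 0.0064 0.2434]
```

```bash
python3 -m handwheel '[[-1,0.045,0.003,0.03,0,0,0],[-1,0.08,0.006,0.06,0,0,0],[-1,0.089,0.0065,0.1,0,0,0.001],[-1,0.089,0.0065,0.15,0,0,0.001],[-1,0.089,0.0065,0.19,0,0,0.001],[-1,0.089,0.0065,0.22,0,0,0.001],[-1,0.089,0.0065,0.235,0,0,0.001],[-1,0.089,0.0065,0.242,0,0,0.001],[0.5,0.089,0.0065,0.242,0,0,0.001],[1,0.089,0.0065,0.242,0,0,0.001],[1,0.089,0.0065,0.242,0,0,0.001],[1,0.089,0.0065,0.242,0,0,0.001],[1,0.089,0.0065,0.242,0,0,0.001],[1,0.089,0.0065,0.242,0,0,0.001],[1,0.089,0.0065,0.242,0,0,0.001],[1,0.089,0.0065,0.242,0,0,0.001],[1,0.089,0.0065,0.242,0,0,0.001]]' 45
python3 -c "
from h import *
st()"
```

```text
t: 13.4
tool_pos: [0.5095, 0.3791, 0.1151]
orientation: [2.003, 2.42, 0.0]
force: [0.6, 0.0, -0.0]
opening: 0.0135
gripper_force: 45.0
t 13.4 pos [0.5095 0.3791 0.1151] q [ 0.56  0.3   1.51 -0.    1.33  0.37] F [ 0.6  0.  -0. ] open 0.0135 g 45.0
[[-0.187  0.982  0.   ]
 [ 0.982  0.187  0.   ]
 [ 0.     0.    -1.   ]]
```

```bash
python3 -m handwheel '[[1,0,0,-0.003,0,0,0],[1,0,0,-0.008,0,0,0],[1,0,0,-0.014,0,0,0],[1,0,0,-0.022,0,0,0],[1,0,0,-0.032,0,0,0],[1,0,0,-0.045,0,0,0],[1,0,0,-0.06,0,0,0],[1,0,0,-0.07,0,0,0],[1,0,0,-0.075,0,0,0],[1,0,0,-0.075,0,0,0]]'
python3 - <<'E'
from h import *
st()
ax=np.array([.532,-.446]);tip=np.array([.5245,-.3655])
d=(tip-ax)/np.linalg.norm(tip-ax);print('spout dir',np.degrees(np.arctan2(d[1],d[0])),np.linalg.norm(tip-ax))
yaw=np.degrees(np.arctan2(d[1],d[0]))-90
n=np.array([np.cos(np.radians(yaw)),np.sin(np.radians(yaw))])
for s in(1,-1): print(s,yaw,tip+54*.001*d+s*.045*n)
E
python3 look.py w3.png tray_grip=.2 
```

```text
t: 14.65
tool_pos: [0.5095, 0.3792, 0.1905]
orientation: [2.003, 2.42, 0.001]
force: [-0.3, 0.3, -3.2]
opening: 0.0135
gripper_force: 45.0
t 14.65 pos [0.5095 0.3792 0.1905] q [0.56 0.25 1.44 0.   1.46 0.37] F [-0.3  0.3 -3.2] open 0.0135 g 45.0
[[-0.187  0.982  0.001]
 [ 0.982  0.187  0.   ]
 [ 0.     0.001 -1.   ]]
spout dir 95.32275070776828 0.08084862398334311
1 5.322750707768279 [ 0.5642966  -0.30755838]
-1 5.322750707768279 [ 0.47468468 -0.31590732]
t 14.65 pos [0.5095 0.3792 0.1905] q [0.56 0.25 1.44 0.   1.46 0.37] F [-0.3  0.3 -3.2] open 0.0135 g 45.0
[[-0.187  0.982  0.001]
 [ 0.982  0.187  0.   ]
 [ 0.     0.001 -1.   ]]
tray_grip 0.85 [ 95. 112. 535. 352.] [501.7 413.5 219.7  87.1  10.8]
```

View pics/w3.png

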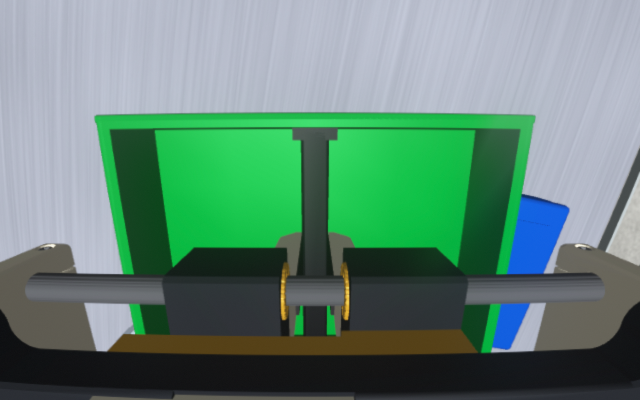

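The picture shows only the top tray in the gripper, held level by its bar at (318,200). The 3.2 N load fits one tray. I'll carry it to just short of the spout.

```bash
python3 -c "
from h import *
togo([.5645,-.19,.17],5.3);togo([.5645,-.3075,.04]);togo([.5645,-.19,.04])"
```

```text
togo [-0.5692 -0.0517  0.0198] [-0.0003  0.0001  0.0303] [-2.000e-04 -4.000e-04 -9.697e-01]
togo [-0.6846 -0.0735  0.1498]
togo [-0.5692 -0.0516  0.1498]
```

```bash
python3 -m handwheel '[[1,-0.02,0,0,0,0,0],[1,-0.06,-0.005,0,0,0,0.005],[1,-0.11,-0.01,0,0,0,0.01],[1,-0.16,-0.015,0,0,0,0.015],[1,-0.21,-0.02,0,0,0,0.02],[1,-0.26,-0.025,0,0,0,0.025],[1,-0.31,-0.03,0.01,0,0,0.03],[1,-0.36,-0.035,0.02,0,0,0.03],[1,-0.41,-0.04,0.02,0,0,0.03],[1,-0.46,-0.045,0.02,0,0,0.03],[1,-0.505,-0.05,0.02,0,0,0.03],[1,-0.54,-0.052,0.025,0,0,0.03],[1,-0.56,-0.052,0.04,0,0,0.03],[1,-0.569,-0.052,0.07,0,0,0.03],[1,-0.569,-0.052,0.1,0,0,0.03],[1,-0.569,-0.052,0.13,0,0,0.03],[1,-0.569,-0.052,0.145,0,0,0.03],[1,-0.569,-0.052,0.15,0,0,0.03],[1,-0.569,-0.052,0.15,0,0,0.03]]'
python3 - <<'E'
from h import *
st();togo([.5645,-.3075,.04],5.3)
a=cam('scene');save(a,'s4.png');b=cam('top')
A=a['frame'][180:320,110:310,::-1];B=b['frame'][150:290,380:580,::-1]
cv2.imwrite('pics/c4.png',np.hstack([cv2.resize(x,None,fx=2,fy=2,interpolation=cv2.INTER_CUBIC) for x in(A,B)]))
E
```

```text
t: 17.12
tool_pos: [0.5648, -0.1896, 0.0406]
orientation: [2.115, 2.323, 0.0]
force: [-0.5, 0.6, -2.1]
opening: 0.0135
gripper_force: 45.0
t 17.12 pos [ 0.5648 -0.1896  0.0406] q [-0.41  0.29  1.67  0.    1.18 -0.5 ] F [-0.5  0.6 -2.1] open 0.0135 g 45.0
[[-0.094  0.996  0.001]
 [ 0.996  0.094 -0.   ]
 [-0.     0.001 -1.   ]]
togo [-0.1173 -0.0114  0.0006] [0.0002 0.0001 0.0004] [-1.000e-04  3.000e-04 -9.996e-01]
```

View pics/c4.png

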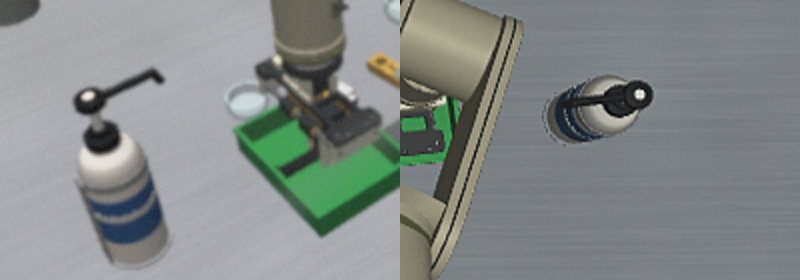

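Scene crop: the tray is held level clear of the bottle, with the spout tip at about (190,217) in full-frame pixels. I'm checking the arm's forearm height before moving in.

View pics/s4.png

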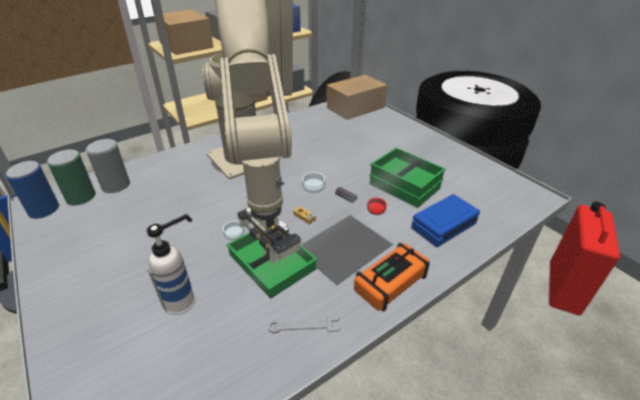

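The full scene shows the fork of the wrist around (258,135), its lower edge near row 160, well above the pump in the picture. I'll compute its height.

```bash
python3 - <<'E'
from h import *
a=cam('scene')
X=np.array([[.5645,-.19,z] for z in (.1,.15,.2,.25,.3,.35,.4,.45)]);print(np.round(proj(a,X)))
# width scale at that range
print(proj(a,[[.5645,-.19,.3],[.5645+.0283,-.19+.0414,.3]]))
E
```

```text
[[269. 239.]
 [267. 225.]
 [266. 210.]
 [264. 193.]
 [262. 176.]
 [260. 158.]
 [258. 138.]
 [256. 117.]]
[[262.29024591 176.19450432]
 [284.03672256 175.99634454]]
```

```bash
python3 -m handwheel '[[1,-0.02,-0.002,0,0,0,0],[1,-0.045,-0.004,0,0,0,0],[1,-0.07,-0.007,0,0,0,0],[1,-0.09,-0.009,0,0,0,0],[1,-0.105,-0.0105,0,0,0,0],[1,-0.117,-0.0115,0,0,0,0],[1,-0.117,-0.0115,0.004,0,0,0],[1,-0.117,-0.0115,0.008,0,0,0],[1,-0.117,-0.0115,0.01,0,0,0],[1,-0.117,-0.0115,0.0115,0,0,0],[1,-0.117,-0.0115,0.0115,0,0,0]]'
python3 -c "
from h import *
st()"
```

```text
t: 18.65
tool_pos: [0.5643, -0.3068, 0.0291]
orientation: [2.114, 2.323, 0.0]
force: [-0.4, 1.4, 0.9]
opening: 0.0133
gripper_force: 45.0
t 18.65 pos [ 0.5643 -0.3068  0.0291] q [-0.58  0.42  1.54  0.    1.19 -0.67] F [-0.4  1.4  0.9] open 0.0133 g 45.0
[[-0.094  0.996  0.   ]
 [ 0.996  0.094 -0.   ]
 [-0.     0.    -1.   ]]
```

```bash
python3 -m handwheel '[[0.3,0,0,0,0,0,0],[-0.2,0,0,0,0,0,0],[-0.2,0,0,0,0,0,0],[-0.2,0,0,0,0,0,0],[-0.2,0,0,-0.02,0,0,0],[-0.2,0,0,-0.06,0,0,0],[-0.2,0,0,-0.11,0,0,0],[-0.2,0,0,-0.16,0,0,0],[-0.2,0,0,-0.21,0,0,0],[-0.2,0,0,-0.26,0,0,0],[-0.2,0,0,-0.3,0,0,0],[-0.2,-0.03,0,-0.33,0,0,0],[-0.2,-0.03,0,-0.33,0,0,0]]'
python3 look.py w5.png tray_grip=.048 pump=.25 spout_tip=.222
```

```text
t: 20.27
tool_pos: [0.5672, -0.339, 0.3637]
orientation: [2.112, 2.316, 0.001]
force: [0.2, 0.1, -0.6]
opening: 0.0559
gripper_force: 0.0
t 20.27 pos [ 0.5672 -0.339   0.3637] q [-0.62  0.28  1.08 -0.    1.77 -0.71] F [ 0.2  0.1 -0.6] open 0.0559 g 0.0
[[-0.092  0.996  0.006]
 [ 0.996  0.092 -0.005]
 [-0.005  0.005 -1.   ]]
tray_grip 0.81 [245. 107. 381. 203.] [ 563.6 -307.5  209.1  157.5    5.3]
pump 0.9 [267. 218. 282. 310.] [ 527.1 -384.2   63.8   11.4  -84.7]
spout_tip 0.62 [262. 215. 276. 309.] [ 522.9 -395.5   69.4   12.1  -86.7]
spout_tip 0.55 [193.  72. 232. 113.] [ 455.1 -241.    40.7   37.3    4.5]
```

```bash
python3 - <<'E'
from h import *
a=cam('scene');A=a['frame'][180:320,110:310,::-1];b=cv2.imread('pics/w5.png')
cv2.imwrite('pics/c5.png',np.hstack([cv2.resize(A,(571,400),interpolation=cv2.INTER_CUBIC)[:,:400],b[:,100:500]]))
E
```

```text
(no output)
```

View pics/c5.png

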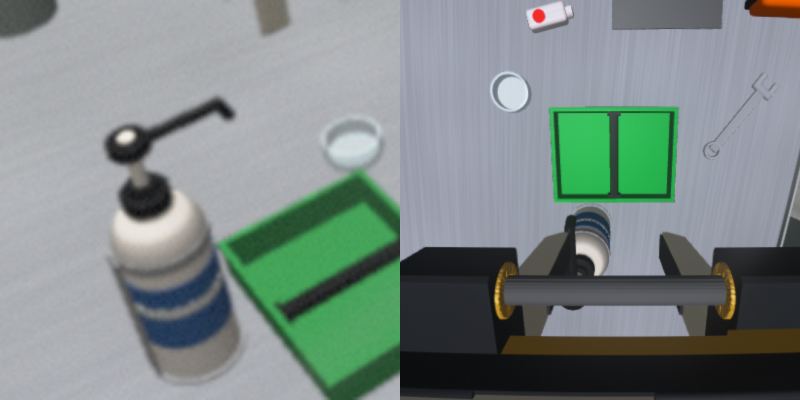

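The tray stands beside the bottle, with the spout tip at wrist pixel (270,218), just inside the tray's near wall. I'll check that numerically and then set up the press.

```bash
python3 - <<'E'
from h import *
p=cam('wrist'); s=robot.regions_of(p,'pump')[0]; m=s['mask']; v,u=np.nonzero(m)
for r in range(v.min(),v.max(),6): print(r,u[v==r].min(),u[v==r].max(),end='; ')
for uv in ((271,218),(271,222)): print(onz(p,uv,.222),onz(p,uv,.233))
tip=onz(p,(271,220),.225)[:2]; c=np.array([.5636,-.3075]);a=np.radians(5.3)
d=tip-c;print('tip in tray',d@[np.cos(a),np.sin(a)],d@[-np.sin(a),np.cos(a)])
print(s['conf'],onz(p,(280,300),.25))
togo([.532,-.446,.30],5.3)
E
```

```text
220 270 273; 226 266 277; 232 267 275; 238 270 275; 244 271 275; 250 271 276; 256 271 276; 262 269 276; 268 267 276; 274 267 276; Traceback (most recent call last):
  File "<stdin>", line 3, in <module>
    return umr_minimum(a, axis, None, out, keepdims, initial, where)
ValueError: zero-size array to reduction operation minimum which has no identity
```

```bash
python3 - <<'E'
from h import *
p=cam('wrist')
print(onz(p,(271.5,226),.222),onz(p,(271.5,222),.232), onz(p,(273.5,250),.23))
tip=onz(p,(271.5,225),.225)[:2]; c=np.array([.5636,-.3075]);a=np.radians(5.3)
d=tip-c;print('tip in tray',d@[np.cos(a),np.sin(a)],d@[-np.sin(a),np.cos(a)])
togo([.531,-.446,.30],5.3)
E
```

```text
[ 0.52186112 -0.3677102   0.222     ] [ 0.52292119 -0.35997415  0.232     ] [ 0.5265404  -0.39161156  0.23      ]
tip in tray -0.046597628991617256 -0.05400179247545846
togo [-0.1059 -0.0456  0.0576] [-0.0004 -0.0004  0.0005] [ 6.000e-04 -6.000e-04 -9.995e-01]
```

```bash
python3 -m handwheel '[[1,-0.05,-0.02,0,0,0,0],[1,-0.09,-0.04,0,0,0,0],[1,-0.105,-0.0445,0,0,0,0],[1,-0.105,-0.0445,0.03,0,0,0],[1,-0.105,-0.0445,0.06,0,0,0],[1,-0.105,-0.0445,0.085,0,0,0],[1,-0.105,-0.0445,0.09,0,0,0],[1,-0.105,-0.0445,0.09,0,0,0]]'
python3 -c "
from h import *
st();togo([.532,-.445,.244]);a=cam('scene');A=a['frame'][180:320,110:310,::-1]
cv2.imwrite('pics/c6.png',cv2.resize(A,None,fx=3,fy=3,interpolation=cv2.INTER_CUBIC))"
```

```text
t: 21.68
tool_pos: [0.5325, -0.4453, 0.269]
orientation: [-2.115, -2.323, -0.0]
force: [0.2, 0.5, -0.1]
opening: 0.0006
gripper_force: 0.0
t 21.68 pos [ 0.5325 -0.4453  0.269 ] q [-0.77  0.38  1.13  0.    1.63 -0.86] F [ 0.2  0.5 -0.1] open 0.0006 g 0.0
[[-0.094  0.996  0.   ]
 [ 0.996  0.094  0.   ]
 [ 0.     0.    -1.   ]]
togo [ 0.0003 -0.0005  0.025 ]
```

View pics/c6.png

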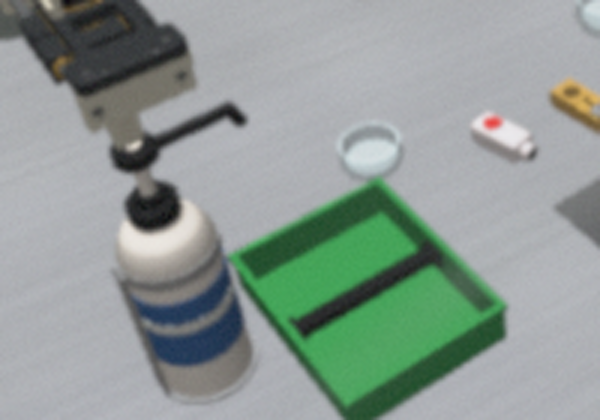

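The fingertips at (128,140) in the crop are centred on the pump head, with the tray below the spout. I'll press once, in small steps.

```bash
python3 -m handwheel '[[1,0,0,0.006,0,0,0],[1,0,0,0.012,0,0,0],[1,0,0,0.018,0,0,0],[1,0,0,0.022,0,0,0],[1,0,0,0.025,0,0,0],[1,0,0,0.026,0,0,0],[1,0,0,0.026,0,0,0]]'; python3 -m handwheel '[[1,0,0,0.002,0,0,0],[1,0,0,0.002,0,0,0]]'
```

```text
t: 22.6
tool_pos: [0.533, -0.4463, 0.2448]
orientation: [2.113, 2.32, 0.0]
force: [0.8, 0.6, 8.6]
opening: 0.0006
gripper_force: 4.4
t: 22.85
tool_pos: [0.533, -0.4463, 0.2429]
orientation: [2.113, 2.32, 0.0]
force: [0.9, 0.3, 9.8]
opening: 0.0004
gripper_force: 4.7
```

```bash
python3 -m handwheel '[[1,0,0,0.001,0,0,0],[1,0,0,0.002,0,0,0],[1,0,0,0.003,0,0,0],[1,0,0,0.003,0,0,0]]'
```

```text
t: 23.35
tool_pos: [0.5331, -0.4464, 0.2422]
orientation: [2.112, 2.319, -0.0]
force: [-3.5, 4.4, 19.0]
opening: 0.0004
gripper_force: 9.3
```

```bash
python3 -m handwheel '[[1,0,0,-0.008,0,0,0],[1,0,0,-0.018,0,0,0],[1,0,0,-0.028,0,0,0],[1,0,0,-0.034,0,0,0],[1,0,0,-0.034,0,0,0],[1,0,0,-0.034,0,0,0],[1,0,0,-0.028,0,0,0],[1,0,0,-0.022,0,0,0],[1,0,0,-0.016,0,0,0],[1,0,0,-0.01,0,0,0],[1,0,0,-0.005,0,0,0],[1,0,0,-0.002,0,0,0],[1,0,0,0,0,0,0],[1,0,0,0,0,0,0],[1,0,0,0,0,0,0]]'
python3 -m handwheel '[[1,0,0,-0.008,0,0,0],[1,0,0,-0.018,0,0,0],[1,0,0,-0.028,0,0,0],[1,0,0,-0.034,0,0,0],[1,0,0,-0.034,0,0,0],[1,0,0,-0.034,0,0,0],[1,0,0,-0.028,0,0,0],[1,0,0,-0.022,0,0,0],[1,0,0,-0.016,0,0,0],[1,0,0,-0.01,0,0,0],[1,0,0,-0.005,0,0,0],[1,0,0,-0.002,0,0,0],[1,0,0,0,0,0,0],[1,0,0,0,0,0,0],[1,0,0,0,0,0,0]]'
python3 -m handwheel '[[1,0,0,-0.008,0,0,0],[1,0,0,-0.018,0,0,0],[1,0,0,-0.028,0,0,0],[1,0,0,-0.036,0,0,0],[1,0,0,-0.06,0,0,0],[1,0,0,-0.1,0,0,0],[1,0,0,-0.14,0,0,0],[1,0,0,-0.14,0,0,0]]'
python3 - <<'E'
from h import *
st()
a=cam('scene'); 
t=cam('wrist')
print('tray',[ (r['conf'],rectz(t,r['mask'],.048)) for r in robot.regions_of(t,'tray_grip')][:2])
A=a['frame'][180:320,110:310,::-1]
cv2.imwrite('pics/c7.png',cv2.resize(A,None,fx=2.5,fy=2.5,interpolation=cv2.INTER_CUBIC))
togo([.5636,-.3075,.26],5.3)
togo([.5636,-.3075,.0291])
E
```

```text
t: 25.22
tool_pos: [0.5323, -0.4459, 0.2422]
orientation: [2.113, 2.32, -0.001]
force: [-7.9, 7.1, 23.2]
opening: 0.0001
gripper_force: 11.4
t: 27.1
tool_pos: [0.5324, -0.4459, 0.2422]
orientation: [2.113, 2.32, -0.0]
force: [-8.7, 6.8, 22.9]
opening: 0.0003
gripper_force: 11.4
t: 28.1
tool_pos: [0.533, -0.4465, 0.3821]
orientation: [2.111, 2.318, -0.0]
force: [-0.1, -0.6, 0.1]
opening: 0.0006
gripper_force: 0.0
t 28.1 pos [ 0.533  -0.4465  0.3821] q [-0.77  0.39  0.91  0.    1.83 -0.86] F [-0.1 -0.6  0.1] open 0.0006 g 0.0
[[-0.093  0.996  0.005]
 [ 0.996  0.093 -0.005]
 [-0.005  0.004 -1.   ]]
tray [(0.59, array([ 562.4, -307.3,  207.2,  157.5,    5.7]))]
togo [0.1343 0.0445 0.116 ] [-0.0005 -0.0006  0.0003] [ 9.000e-04 -8.000e-04 -9.997e-01]
togo [0.1339 0.0449 0.3469]
```

View pics/c7.png

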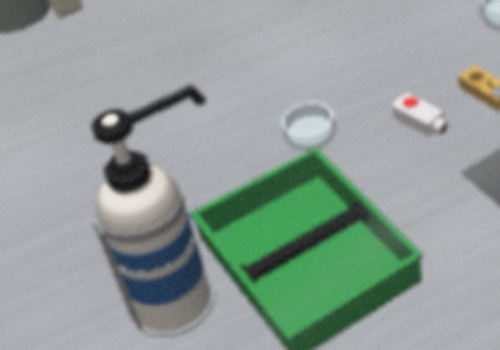

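Three full strokes are done. The head is back up at (112,125) and the tray is undisturbed. Picking up the tray and backing it out low.

```bash
python3 -m handwheel '[[-0.2,0.05,0.02,0,0,0,0],[-0.2,0.1,0.035,0,0,0,0],[-0.2,0.134,0.0447,0.01,0,0,0],[-0.2,0.134,0.0447,0.05,0,0,0],[-0.2,0.134,0.0447,0.1,0,0,0],[-0.2,0.134,0.0447,0.15,0,0,0],[-0.2,0.134,0.0447,0.2,0,0,0],[-0.2,0.134,0.0447,0.25,0,0,0],[-0.2,0.134,0.0447,0.29,0,0,0],[-0.2,0.134,0.0447,0.32,0,0,0],[-0.2,0.134,0.0447,0.338,0,0,0],[-0.2,0.134,0.0447,0.347,0,0,0],[1,0.134,0.0447,0.347,0,0,0],[1,0.134,0.0447,0.347,0,0,0],[1,0.134,0.0447,0.347,0,0,0],[1,0.134,0.0447,0.347,0,0,0],[1,0.134,0.0447,0.347,0,0,0],[1,0.134,0.0447,0.347,0,0,0]]' 45
python3 -c "
from h import *
st()"
```

```text
t: 30.5
tool_pos: [0.5645, -0.3083, 0.0312]
orientation: [2.115, 2.322, 0.0]
force: [0.4, 0.5, 2.9]
opening: 0.0136
gripper_force: 45.0
t 30.5 pos [ 0.5645 -0.3083  0.0312] q [-0.58  0.42  1.53  0.    1.19 -0.67] F [0.4 0.5 2.9] open 0.0136 g 45.0
[[-0.093  0.996  0.001]
 [ 0.996  0.093 -0.   ]
 [-0.     0.001 -1.   ]]
```

```bash
python3 -m handwheel '[[1,0,0,-0.004,0,0,0],[1,0,0,-0.01,0,0,0],[1,0.01,0,-0.014,0,0,0],[1,0.03,0,-0.014,0,0,0],[1,0.06,0,-0.014,0,0,0],[1,0.09,0,-0.014,0,0,0],[1,0.12,0,-0.014,0,0,0],[1,0.14,0,-0.02,0,0,0],[1,0.15,0,-0.05,0,0,0],[1,0.15,0,-0.08,0,0,0],[1,0.15,0,-0.1,0,0,0],[1,0.15,0,-0.1,0,0,0]]'
python3 -c "
from h import *
st();togo([.6202,.0195,.13],-84);togo([.6202,.0195,.0341])"
```

```text
t: 32.0
tool_pos: [0.5516, -0.1592, 0.1328]
orientation: [2.113, 2.32, 0.002]
force: [-0.2, -0.6, -3.6]
opening: 0.0132
gripper_force: 45.0
t 32.0 pos [ 0.5516 -0.1592  0.1328] q [-0.37  0.13  1.68 -0.    1.33 -0.46] F [-0.2 -0.6 -3.6] open 0.0132 g 45.0
[[-0.093  0.996  0.004]
 [ 0.996  0.093 -0.001]
 [-0.002  0.004 -1.   ]]
togo [0.1715 0.085  0.0028] [ 1.400e-03 -4.000e-04  4.964e-01] [ 4.000e-04  1.400e-03 -5.036e-01]
togo [0.1717 0.0846 0.0987]
```

```bash
python3 -m handwheel '[[1,0.01,0.005,-0.01,0,0,0.03],[1,0.025,0.012,-0.02,0,0,0.07],[1,0.042,0.02,-0.025,0,0,0.115],[1,0.06,0.03,-0.025,0,0,0.16],[1,0.08,0.04,-0.025,0,0,0.21],[1,0.1,0.05,-0.025,0,0,0.26],[1,0.12,0.06,-0.025,0,0,0.31],[1,0.135,0.068,-0.025,0,0,0.36],[1,0.15,0.075,-0.02,0,0,0.41],[1,0.16,0.08,-0.015,0,0,0.45],[1,0.168,0.084,-0.01,0,0,0.48],[1,0.1717,0.085,0,0,0,0.4964],[1,0.1717,0.085,0.02,0,0,0.4964],[1,0.1717,0.085,0.04,0,0,0.4964],[1,0.1717,0.085,0.06,0,0,0.4964],[1,0.1717,0.085,0.075,0,0,0.4964],[1,0.1717,0.085,0.085,0,0,0.4964],[1,0.1717,0.085,0.085,0,0,0.4964]]'
python3 -c "
from h import *
st();togo([.6202,.0195,.0341],-84)
p=cam('top');save(p,'t8.png')
for k in('wedge_mid','clamp_a_mid','cap_mid'):
    for r in robot.regions_of(p,k):
        if r['conf']>.3: print(k,r['conf'],rectz(p,r['mask'],.02))"
```

```text
t: 34.25
tool_pos: [0.6183, 0.02, 0.0447]
orientation: [-3.137, -0.164, 0.002]
force: [-0.4, -0.8, -2.5]
opening: 0.0133
gripper_force: 45.0
t 34.25 pos [0.6183 0.02   0.0447] q [-0.05  0.34  1.6  -0.    1.2   1.42] F [-0.4 -0.8 -2.5] open 0.0133 g 45.0
[[ 0.995  0.105 -0.001]
 [ 0.105 -0.995  0.   ]
 [-0.001 -0.    -1.   ]]
togo [0.0019 0.0007 0.0106] [-0.0001  0.0005 -0.    ] [7.e-04 1.e-04 1.e+00]
wedge_mid 0.56 [433.7 178.   77.5  21.8   7.3]
clamp_a_mid 0.66 [ 560.3 -489.   130.4   42.7   89.3]
clamp_a_mid 0.38 [515.9 302.6 171.2  12.1  10.7]
cap_mid 0.83 [440.  -82.5  70.9  31.2  25.7]
```

```bash
python3 -m handwheel '[[1,0.002,0.0007,0.003,0,0,0],[1,0.002,0.0007,0.006,0,0,0],[1,0.002,0.0007,0.009,0,0,0],[1,0.002,0.0007,0.0105,0,0,0],[1,0.002,0.0007,0.0108,0,0,0],[0.3,0.002,0.0007,0.0108,0,0,0],[-0.2,0.002,0.0007,0.0108,0,0,0],[-0.2,0.002,0.0007,0.0108,0,0,0],[-0.2,0.002,0.0007,0.0108,0,0,0],[-0.2,0.002,0.0007,-0.01,0,0,0],[-0.2,0.002,0.0007,-0.06,0,0,0],[-0.2,0.002,0.0007,-0.11,0,0,0],[-0.2,-0.05,0.0007,-0.16,0,0,0],[-0.2,-0.09,0.0007,-0.22,0,0,0],[-0.2,-0.1,0.0007,-0.27,0,0,0],[-0.2,-0.1,0.0007,-0.29,0,0,0],[-0.2,-0.1,0.0007,-0.29,0,0,0]]'
python3 look.py w9.png tray_grip=.051 pad_top wedge_mid clamp_a_mid cap_mid
```

```text
t: 36.58
tool_pos: [0.5204, 0.0088, 0.3405]
orientation: [3.136, 0.164, 0.012]
force: [-0.2, -0.5, -0.2]
opening: 0.0556
gripper_force: 0.0
t 36.58 pos [0.5204 0.0088 0.3405] q [-0.08 -0.11  1.54  0.    1.71  1.38] F [-0.2 -0.5 -0.2] open 0.0556 g 0.0
[[ 0.994  0.105  0.008]
 [ 0.105 -0.995 -0.001]
 [ 0.008  0.001 -1.   ]]
tray_grip 0.75 [243.  57. 386. 165.] [621.   19.5 208.3 155.7 -84. ]
pad_top 0.79 [239.  59. 379. 172.] [534.8  10.6 229.3   8.8 -84. ]
clamp_a_mid 0.78 [306. 200. 326. 245.] [443.5  -1.1  75.8  29.9  11.7]
cap_mid 0.83 [344. 207. 370. 249.] [444.2 -78.6  72.5  32.   23.6]
```

View pics/w9.png

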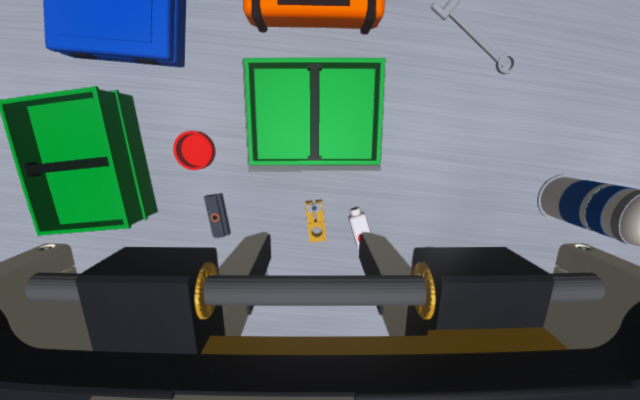

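The tray stands centred on the pad (image (315,112)), measured within 1 mm and parallel. The cap has been knocked to (359,225), and there is one clamp at (316,220) and a wedge at (217,215). Clamp first.

```bash
python3 -c "
from h import *
togo([.4438,-.001,.08],-78.3);togo([.4438,-.001,.017])"
```

```text
togo [-0.0749  0.0022  0.254 ] [-0.0002  0.001  -0.0317] [1.500e-03 4.000e-04 9.683e-01]
togo [-0.0747  0.0023  0.317 ]
```

```bash
python3 -m handwheel '[[-0.2,-0.04,0.002,0.05,0,0,-0.03],[-0.2,-0.075,0.002,0.1,0,0,-0.032],[-0.2,-0.075,0.002,0.16,0,0,-0.032],[-0.2,-0.075,0.002,0.21,0,0,-0.032],[-0.2,-0.075,0.002,0.24,0,0,-0.032],[-0.2,-0.075,0.002,0.25,0,0,-0.032],[-0.2,-0.075,0.002,0.25,0,0,-0.032],[-0.2,-0.075,0.002,0.25,0,0,-0.032]]'
python3 -c "
from h import *
st();togo([.4438,-.001,.017],-78.3)"
```

```text
t: 37.88
tool_pos: [0.4463, -0.0011, 0.0872]
orientation: [3.125, 0.322, 0.003]
force: [0.1, -0.1, 0.6]
opening: 0.0554
gripper_force: 0.0
t 37.88 pos [ 0.4463 -0.0011  0.0872] q [-0.12 -0.17  2.06  0.    1.25  1.25] F [ 0.1 -0.1  0.6] open 0.0554 g 0.0
[[ 0.979  0.204  0.002]
 [ 0.204 -0.979 -0.   ]
 [ 0.002  0.001 -1.   ]]
togo [-0.0026 -0.0006  0.0702] [ 0.0002 -0.0007  0.0003] [ 1.100e-03  4.000e-04 -9.997e-01]
```

```bash
python3 -m handwheel '[[-0.2,-0.0026,-0.0006,0.03,0,0,0],[-0.2,-0.0026,-0.0006,0.055,0,0,0],[-0.2,-0.0026,-0.0006,0.068,0,0,0],[-0.2,-0.0026,-0.0006,0.07,0,0,0],[0.4,-0.0026,-0.0006,0.07,0,0,0],[1,-0.0026,-0.0006,0.07,0,0,0],[1,-0.0026,-0.0006,0.07,0,0,0],[1,-0.0026,-0.0006,0.07,0,0,0],[1,-0.0026,-0.0006,0.07,0,0,0],[1,-0.0026,-0.0006,0.065,0,0,0],[1,-0.0026,-0.0006,0.04,0,0,0],[1,-0.0026,-0.0006,0,0,0,0],[1,-0.0026,-0.0006,-0.03,0,0,0],[1,-0.0026,-0.0006,-0.03,0,0,0]]' 25
python3 -c "
from h import *
st();togo([.5936,-.0352,.12],6);togo([.5936,-.0352,.03])"
```

```text
t: 39.62
tool_pos: [0.4443, -0.0011, 0.1182]
orientation: [3.124, 0.322, 0.008]
force: [0.3, -0.2, -1.7]
opening: 0.0297
gripper_force: 25.0
t 39.62 pos [ 0.4443 -0.0011  0.1182] q [-0.12 -0.22  2.04  0.    1.32  1.25] F [ 0.3 -0.2 -1.7] open 0.0297 g 25.0
[[ 0.979  0.204  0.005]
 [ 0.204 -0.979 -0.001]
 [ 0.005  0.002 -1.   ]]
togo [ 0.1392  0.0638 -0.001 ] [ 0.0016 -0.0009 -0.468 ] [-0.0009 -0.0016  0.532 ]
togo [0.1388 0.0637 0.089 ]
```

```bash
python3 -m handwheel '[[1,0.015,0.006,0,0,0,-0.05],[1,0.03,0.013,0,0,0,-0.1],[1,0.045,0.02,0,0,0,-0.15],[1,0.06,0.027,0,0,0,-0.2],[1,0.075,0.034,0,0,0,-0.25],[1,0.09,0.041,0,0,0,-0.3],[1,0.105,0.048,0,0,0,-0.35],[1,0.12,0.055,0,0,0,-0.4],[1,0.13,0.06,0,0,0,-0.44],[1,0.139,0.0637,0,0,0,-0.468],[1,0.139,0.0637,0.02,0,0,-0.468],[1,0.139,0.0637,0.03,0,0,-0.468],[1,0.139,0.0637,0.03,0,0,-0.468]]'
python3 -c "
from h import *
st();togo([.5936,-.0352,.03],6)"
```

```text
t: 41.25
tool_pos: [0.5893, -0.0345, 0.0829]
orientation: [-2.101, -2.331, 0.004]
force: [0.3, -0.1, -1.0]
opening: 0.0297
gripper_force: 25.0
t 41.25 pos [ 0.5893 -0.0345  0.0829] q [-0.15  0.23  1.66  0.    1.26 -0.25] F [ 0.3 -0.1 -1. ] open 0.0297 g 25.0
[[-0.103  0.995 -0.005]
 [ 0.995  0.103  0.001]
 [ 0.001 -0.004 -1.   ]]
togo [-0.0012  0.0044  0.0529] [-0.0014 -0.0004 -0.0003] [-6.000e-04  2.200e-03  9.996e-01]
```

```bash
python3 -m handwheel '[[1,-0.001,0.002,0.01,0,0,0],[1,-0.001,0.002,0.02,0,0,0],[1,-0.001,0.002,0.02,0,0,0],[1,-0.001,0.002,0.02,0,0,0]]'
python3 -c "
from h import *
st();togo([.5936,-.0352,.030],6)"
```

```text
t: 41.75
tool_pos: [0.5936, -0.0357, 0.0657]
orientation: [2.102, 2.335, 0.0]
force: [-0.4, 0.0, -0.8]
opening: 0.03
gripper_force: 25.0
t 41.75 pos [ 0.5936 -0.0357  0.0657] q [-0.15  0.25  1.66  0.    1.22 -0.25] F [-0.4  0.  -0.8] open 0.03 g 25.0
[[-0.104  0.995  0.   ]
 [ 0.995  0.104 -0.   ]
 [-0.     0.    -1.   ]]
togo [0.0005 0.     0.0357] [ 0.  0. -0.] [ 0.e+00 -1.e-04  1.e+00]
```

```bash
python3 -m handwheel '[[1,0,0,0.012,0,0,0],[1,0,0,0.024,0,0,0],[1,0,0,0.032,0,0,0],[1,0,0,0.035,0,0,0],[1,0,0,0.036,0,0,0],[1,0,0,0.036,0,0,0],[1,0,0,0.036,0,0,0]]'
```

```text
t: 42.62
tool_pos: [0.5939, -0.0357, 0.0301]
orientation: [2.102, 2.334, 0.001]
force: [0.7, 0.1, -2.2]
opening: 0.0296
gripper_force: 25.0
```

```bash
python3 -m handwheel '[[1,0,0,0.0008,0,0,0],[1,0,0,0.0015,0,0,0],[1,0,0,0.0015,0,0,0],[0.22,0,0,0.0015,0,0,0],[0.22,0,0,0.0015,0,0,0],[0.22,0,0,0.0015,0,0,0],[0.22,0,0,-0.01,0,0,0],[0.22,0,0,-0.04,0,0,0],[-0.2,0,0,-0.09,0,0,0],[-0.2,-0.03,-0.02,-0.14,0,0,0],[-0.2,-0.05,-0.06,-0.18,0,0,0],[-0.2,-0.06,-0.12,-0.22,0,0,0],[-0.2,-0.06,-0.18,-0.24,0,0,0],[-0.2,-0.06,-0.18,-0.24,0,0,0],[-0.2,-0.06,-0.18,-0.24,0,0,0]]'
python3 - <<'E'
from h import *
st();p=cam('top')
for k,z in(('clamp_a_mid',.02),('cap_mid',.026),('wedge_mid',.014),('tray_grip',.051)):
    for r in robot.regions_of(p,k):
        if r['conf']>.4: print(k,round(r['conf'],2),rectz(p,r['mask'],z))
togo([.444,-.0786,.09],-66.4)
E
```

```text
t: 44.5
tool_pos: [0.4211, -0.1144, 0.2707]
orientation: [2.101, 2.332, 0.002]
force: [-0.6, -0.1, 0.9]
opening: 0.056
gripper_force: 0.0
t 44.5 pos [ 0.4211 -0.1144  0.2707] q [-0.38 -0.34  1.86  0.    1.62 -0.49] F [-0.6 -0.1  0.9] open 0.056 g 0.0
[[-0.104  0.995  0.003]
 [ 0.995  0.104 -0.001]
 [-0.001  0.002 -1.   ]]
clamp_a_mid 0.8 [595.7 -39.1  71.   34.5  89.3]
wedge_mid 0.65 [435.  171.   77.1  35.3  13.1]
wedge_mid 0.65 [807.   38.1 204.8 121.7 -84.7]
tray_grip 0.63 [620.8  17.7 204.8 159.9 -83.9]
togo [0.0324 0.0268 0.1785] [-8.000e-04  1.000e-04  4.025e-01] [-1.000e-04 -8.000e-04 -5.975e-01]
```

```bash
python3 -m handwheel '[[-0.2,0.005,-0.01,-0.02,0,0,0.06],[-0.2,0.005,-0.02,-0.03,0,0,0.12],[-0.2,0.005,-0.03,-0.03,0,0,0.18],[-0.2,0.005,-0.035,-0.03,0,0,0.24],[-0.2,0.005,-0.035,-0.03,0,0,0.3],[-0.2,0.005,-0.035,-0.03,0,0,0.36],[-0.2,0.005,-0.035,-0.03,0,0,0.4025],[-0.2,0.005,-0.035,-0.03,0,0,0.4025],[-0.2,0.005,-0.035,-0.03,0,0,0.4025],[-0.2,0.005,-0.035,-0.03,0,0,0.4025]]'
python3 look.py w10.png cap_mid clamp_a_mid
python3 -c "
from h import *
togo([.444,-.0786,.09],-66.4)"
```

```text
t: 46.0
tool_pos: [0.3856, -0.1128, 0.2994]
orientation: [-3.075, -0.644, 0.001]
force: [0.8, 0.1, 0.6]
opening: 0.0557
gripper_force: 0.0
t 46.0 pos [ 0.3856 -0.1128  0.2994] q [-0.41 -0.44  1.88  0.    1.7   0.75] F [0.8 0.1 0.6] open 0.0557 g 0.0
[[ 0.916  0.401 -0.   ]
 [ 0.401 -0.916  0.   ]
 [-0.    -0.    -1.   ]]
cap_mid 0.61 [298. 112. 320. 163.] [438.8 -81.   71.8  28.4  23.7]
clamp_a_mid 0.56 [297.   0. 352.  45.] [594.1 -34.5  75.5  38.6 -83.8]
togo [ 0.0673 -0.008   0.2096] [-0.  0. -0.] [0. 0. 1.]
```

View pics/w10.png

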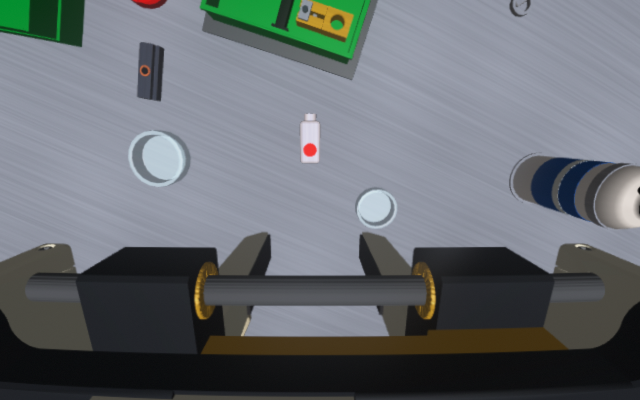

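The cap lies at (310,138), upright with its port forward, and the clamp sits in the tray at (325,18). Taking the cap.

```bash
python3 -m handwheel '[[-0.2,0.03,-0.004,0.05,0,0,0],[-0.2,0.05,-0.007,0.1,0,0,0],[-0.2,0.0625,-0.0075,0.15,0,0,0],[-0.2,0.0625,-0.0075,0.2,0,0,0],[-0.2,0.0625,-0.0075,0.24,0,0,0],[-0.2,0.0625,-0.0075,0.265,0,0,0],[-0.2,0.0625,-0.0075,0.278,0,0,0],[-0.2,0.0625,-0.0075,0.28,0,0,0],[-0.2,0.0625,-0.0075,0.28,0,0,0],[0.4,0.0625,-0.0075,0.28,0,0,0],[1,0.0625,-0.0075,0.28,0,0,0],[1,0.0625,-0.0075,0.28,0,0,0],[1,0.0625,-0.0075,0.28,0,0,0],[1,0.0625,-0.0075,0.28,0,0,0]]' 20
python3 -m handwheel '[[1,0,0,-0.01,0,0,0],[1,0,0,-0.04,0,0,0],[1,0,0,-0.08,0,0,0],[1,0,0,-0.1,0,0,0],[1,0,0,-0.1,0,0,0],[1,0,0,-0.1,0,0,0]]'
python3 -c "
from h import *
st();togo([.6592,-.0283,.12],6);togo([.6592,-.0283,.031])"
```

```text
t: 47.9
tool_pos: [0.4401, -0.0811, 0.02]
orientation: [3.075, 0.641, 0.001]
force: [-1.1, 1.2, 4.7]
opening: 0.03
gripper_force: 20.0
t: 48.65
tool_pos: [0.4391, -0.0808, 0.1187]
orientation: [-3.075, -0.641, 0.002]
force: [-0.7, -0.1, -0.1]
opening: 0.0298
gripper_force: 20.0
t 48.65 pos [ 0.4391 -0.0808  0.1187] q [-0.3  -0.21  2.03 -0.    1.32  0.86] F [-0.7 -0.1 -0.1] open 0.0298 g 20.0
[[ 0.917  0.4   -0.001]
 [ 0.4   -0.917  0.   ]
 [-0.001 -0.001 -1.   ]]
togo [ 0.2227  0.0398 -0.0016] [-4.000e-04  1.000e-04 -4.025e-01] [1.000e-04 5.000e-04 5.975e-01]
togo [0.2228 0.0399 0.0874]
```

```bash
python3 -m handwheel '[[1,0.015,0.002,0,0,0,-0.02],[1,0.035,0.005,-0.005,0,0,-0.05],[1,0.06,0.01,-0.005,0,0,-0.09],[1,0.085,0.015,-0.005,0,0,-0.14],[1,0.11,0.02,-0.005,0,0,-0.19],[1,0.135,0.025,-0.005,0,0,-0.24],[1,0.16,0.03,-0.005,0,0,-0.29],[1,0.185,0.034,-0.005,0,0,-0.34],[1,0.205,0.037,-0.005,0,0,-0.38],[1,0.218,0.039,0,0,0,-0.4025],[1,0.2228,0.04,0.01,0,0,-0.4025],[1,0.2228,0.04,0.03,0,0,-0.4025],[1,0.2228,0.04,0.035,0,0,-0.4025],[1,0.2228,0.04,0.035,0,0,-0.4025],[1,0.2228,0.04,0.035,0,0,-0.4025]]'
python3 -c "
from h import *
st();togo([.6592,-.029,.031],6)"
```

```text
t: 50.52
tool_pos: [0.6603, -0.0288, 0.0853]
orientation: [2.102, 2.334, 0.001]
force: [-0.1, -1.3, -0.4]
opening: 0.0296
gripper_force: 20.0
t 50.52 pos [ 0.6603 -0.0288  0.0853] q [-0.12  0.4   1.45 -0.    1.29 -0.23] F [-0.1 -1.3 -0.4] open 0.0296 g 20.0
[[-0.104  0.995  0.001]
 [ 0.995  0.104 -0.   ]
 [-0.     0.001 -1.   ]]
togo [-0.     -0.0011  0.0543] [ 0.0003  0.0001 -0.0001] [ 1.000e-04 -5.000e-04  9.999e-01]
```

```bash
python3 -m handwheel '[[1,0,-0.001,0.015,0,0,0],[1,0,-0.001,0.03,0,0,0],[1,0,-0.001,0.043,0,0,0],[1,0,-0.001,0.05,0,0,0],[1,0,-0.001,0.053,0,0,0],[1,0,-0.001,0.054,0,0,0],[1,0,-0.001,0.054,0,0,0]]'
```

```text
t: 51.4
tool_pos: [0.6594, -0.0287, 0.032]
orientation: [2.102, 2.334, 0.001]
force: [-4.3, 0.3, 8.3]
opening: 0.0297
gripper_force: 20.0
```

```bash
python3 -m handwheel '[[0.27,0,0,0,0,0,0],[0.27,0,0,0,0,0,0],[0.27,0,0,0,0,0,0],[0.27,0,0,-0.01,0,0,0],[0.27,0,0,-0.04,0,0,0],[0.27,0,0,-0.08,0,0,0],[-0.2,0.03,0,-0.13,0,0,0],[-0.2,0.06,-0.05,-0.18,0,0,0],[-0.2,0.09,-0.1,-0.22,0,0,0],[-0.2,0.11,-0.15,-0.24,0,0,0],[-0.2,0.12,-0.19,-0.25,0,0,0],[-0.2,0.12,-0.19,-0.25,0,0,0],[-0.2,0.12,-0.19,-0.25,0,0,0]]'
python3 look.py w11.png wedge_mid
python3 - <<'E'
from h import *
p=cam('top')
for k,z in(('clamp_a_mid',.032),('cap_mid',.038),('wedge_mid',.014),('tray_grip',.051)):
    for r in robot.regions_of(p,k):
        if r['conf']>.4: print(k,round(r['conf'],2),rectz(p,r['mask'],z))
E
```

```text
t: 53.02
tool_pos: [0.4579, 0.0707, 0.2815]
orientation: [2.101, 2.334, 0.002]
force: [0.2, -0.0, -0.2]
opening: 0.0558
gripper_force: 0.0
t 53.02 pos [0.4579 0.0707 0.2815] q [ 0.04 -0.26  1.78 -0.    1.63 -0.06] F [ 0.2 -0.  -0.2] open 0.0558 g 0.0
[[-0.105  0.994  0.002]
 [ 0.994  0.105 -0.   ]
 [-0.     0.002 -1.   ]]
wedge_mid 0.97 [277.  89. 332. 125.] [432.6 174.7  77.3  33.   14.9]
wedge_mid 0.51 [353. 148. 477. 274.] [612.4  34.1 203.6 175.3 -84.5]
clamp_a_mid 0.78 [593.3 -37.4  71.5  32.3 -83. ]
wedge_mid 0.52 [413.2 166.6  33.9  30.7  89.4]
tray_grip 0.92 [621.8  16.8 208.7 160.6 -84.5]
```

View pics/w11.png

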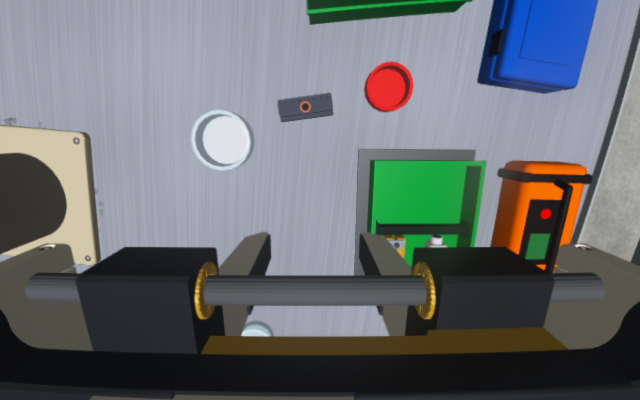

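The wedge is at (305,107), clear of the red ashtray. Cap and clamp are in the tray.

```bash
python3 -c "
from h import *
togo([.4335,.1735,.1],-76.5)"
```

```text
togo [ 0.105  -0.0131  0.1799] [-5.000e-04  4.000e-04  4.582e-01] [-4.000e-04 -5.000e-04 -5.418e-01]
```

```bash
python3 -m handwheel '[[-0.2,0.02,-0.003,0.01,0,0,0.05],[-0.2,0.04,-0.005,0.02,0,0,0.1],[-0.2,0.06,-0.008,0.04,0,0,0.16],[-0.2,0.08,-0.01,0.06,0,0,0.21],[-0.2,0.1,-0.013,0.08,0,0,0.27],[-0.2,0.105,-0.013,0.1,0,0,0.32],[-0.2,0.105,-0.013,0.12,0,0,0.38],[-0.2,0.105,-0.013,0.14,0,0,0.43],[-0.2,0.105,-0.013,0.16,0,0,0.458],[-0.2,0.105,-0.013,0.17,0,0,0.458],[-0.2,0.105,-0.013,0.17,0,0,0.458],[-0.2,0.105,-0.013,0.17,0,0,0.458]]'
python3 -c "
from h import *
st();togo([.4335,.1735,.0165],-76.5)"
```

```text
t: 54.88
tool_pos: [0.4342, 0.1739, 0.1114]
orientation: [-3.119, -0.373, -0.002]
force: [-0.2, 0.3, 0.3]
opening: 0.0556
gripper_force: 0.0
t 54.88 pos [0.4342 0.1739 0.1114] q [ 0.27 -0.14  1.98 -0.    1.3   1.6 ] F [-0.2  0.3  0.3] open 0.0556 g 0.0
[[ 0.972  0.236  0.001]
 [ 0.236 -0.972  0.   ]
 [ 0.001 -0.    -1.   ]]
togo [-0.0009  0.0002  0.0949] [-0.     -0.0003  0.0007] [ 5.000e-04 -0.000e+00 -9.993e-01]
```

```bash
python3 -m handwheel '[[-0.2,-0.001,0,0.03,0,0,0],[-0.2,-0.001,0,0.06,0,0,0],[-0.2,-0.001,0,0.082,0,0,0],[-0.2,-0.001,0,0.093,0,0,0],[-0.2,-0.001,0,0.095,0,0,0],[-0.2,-0.001,0,0.095,0,0,0],[0.4,-0.001,0,0.095,0,0,0],[1,-0.001,0,0.095,0,0,0],[1,-0.001,0,0.095,0,0,0],[1,-0.001,0,0.095,0,0,0],[1,-0.001,0,0.095,0,0,0],[1,-0.001,0,0.095,0,0,0]]' 25
python3 -m handwheel '[[1,0,0,-0.01,0,0,0],[1,0,0,-0.04,0,0,0],[1,0,0,-0.08,0,0,0],[1,0,0,-0.1,0,0,0],[1,0,0,-0.1,0,0,0],[1,0,0,-0.1,0,0,0]]'
python3 -c "
from h import *
st();togo([.6156,.0707,.12],-84);togo([.6156,.0707,.0295])"
```

```text
t: 56.38
tool_pos: [0.4328, 0.1737, 0.0159]
orientation: [-3.119, -0.371, -0.001]
force: [-1.3, -0.2, 4.9]
opening: 0.0297
gripper_force: 25.0
t: 57.12
tool_pos: [0.4318, 0.1733, 0.1145]
orientation: [3.119, 0.371, -0.003]
force: [0.8, -0.5, -1.3]
opening: 0.0297
gripper_force: 25.0
t 57.12 pos [0.4318 0.1733 0.1145] q [ 0.27 -0.15  1.99 -0.    1.31  1.61] F [ 0.8 -0.5 -1.3] open 0.0297 g 25.0
[[ 0.972  0.234 -0.002]
 [ 0.234 -0.972 -0.   ]
 [-0.002  0.    -1.   ]]
togo [ 0.1546  0.1428 -0.0057] [0.0001 0.0005 0.042 ] [-8.00e-04  1.00e-04 -9.58e-01]
togo [0.1547 0.1428 0.0848]
```

```bash
python3 -m handwheel '[[1,0.015,0.014,0,0,0,0.005],[1,0.035,0.032,-0.005,0,0,0.01],[1,0.06,0.055,-0.005,0,0,0.02],[1,0.085,0.078,-0.005,0,0,0.025],[1,0.11,0.1,-0.005,0,0,0.03],[1,0.13,0.12,-0.005,0,0,0.04],[1,0.147,0.135,0,0,0,0.042],[1,0.1546,0.1428,0.01,0,0,0.042],[1,0.1546,0.1428,0.025,0,0,0.042],[1,0.1546,0.1428,0.035,0,0,0.042],[1,0.1546,0.1428,0.035,0,0,0.042],[1,0.1546,0.1428,0.035,0,0,0.042]]'
python3 -c "
from h import *
st();togo([.6156,.0707,.028],-84)"
```

```text
t: 58.62
tool_pos: [0.6163, 0.0714, 0.081]
orientation: [-3.137, -0.165, -0.001]
force: [0.7, 1.0, -1.9]
opening: 0.0297
gripper_force: 25.0
t 58.62 pos [0.6163 0.0714 0.081 ] q [0.03 0.3  1.58 0.   1.26 1.5 ] F [ 0.7  1.  -1.9] open 0.0297 g 25.0
[[ 0.994  0.105  0.   ]
 [ 0.105 -0.994  0.   ]
 [ 0.    -0.    -1.   ]]
togo [-0.0008  0.0006  0.053 ] [-0.     -0.0001  0.0002] [ 2.000e-04 -0.000e+00 -9.998e-01]
```

```bash
python3 -m handwheel '[[1,0,0,0.015,0,0,0],[1,0,0,0.03,0,0,0],[1,0,0,0.043,0,0,0],[1,0,0,0.05,0,0,0],[1,0,0,0.052,0,0,0],[1,0,0,0.0535,0,0,0],[1,0,0,0.0535,0,0,0]]'
python3 -m handwheel '[[0.2,0,0,0,0,0,0],[0.2,0,0,0,0,0,0],[0.2,0,0,0,0,0,0],[0.2,0,0,-0.01,0,0,0],[0.2,0,0,-0.04,0,0,0],[0.2,0,0,-0.08,0,0,0],[-0.2,-0.03,0,-0.13,0,0,0],[-0.2,-0.06,0.02,-0.18,0,0,0],[-0.2,-0.1,0.04,-0.22,0,0,0],[-0.2,-0.12,0.05,-0.26,0,0,0],[-0.2,-0.12,0.05,-0.28,0,0,0],[-0.2,-0.12,0.05,-0.28,0,0,0],[-0.2,-0.12,0.05,-0.28,0,0,0]]'
python3 look.py w12.png tray_grip=.051 clamp_a_mid=.032 cap_mid=.038 wedge_mid=.026 pad_top ashtray_mid
```

```text
t: 59.5
tool_pos: [0.6169, 0.071, 0.028]
orientation: [3.137, 0.165, 0.002]
force: [-2.0, -0.3, 2.7]
opening: 0.0294
gripper_force: 25.0
t: 61.12
tool_pos: [0.5022, 0.0092, 0.3051]
orientation: [-3.137, -0.165, 0.004]
force: [-1.0, 0.2, -0.6]
opening: 0.0558
gripper_force: 0.0
t 61.12 pos [0.5022 0.0092 0.3051] q [-0.08 -0.15  1.64  0.    1.66  1.38] F [-1.   0.2 -0.6] open 0.0558 g 0.0
[[ 0.994  0.105 -0.003]
 [ 0.105 -0.994  0.   ]
 [-0.003 -0.001 -1.   ]]
tray_grip 0.69 [238.  32. 399. 154.] [621.8  19.5 205.8 155.1 -84. ]
clamp_a_mid 0.72 [329. 113. 380. 136.] [591.7 -36.   72.7  30.9 -83.7]
cap_mid 0.72 [324.  61. 379.  86.] [656.5 -28.5  70.4  33.7 -83.6]
wedge_mid 0.84 [269.  63. 291. 126.] [617.8  70.2  77.3  31.7   4.1]
pad_top 0.8 [235.  42. 390. 161.] [534.9  10.4 230.   11.2 -83.9]
ashtray_mid 0.64 [160. 119. 210. 157.] [545.3 208.3  69.8  63.   89. ]
ashtray_mid 0.39 [431. 242. 448. 246.] [ 417.7 -205.4   33.4    7.   -84.2]
```

View pics/w12.png

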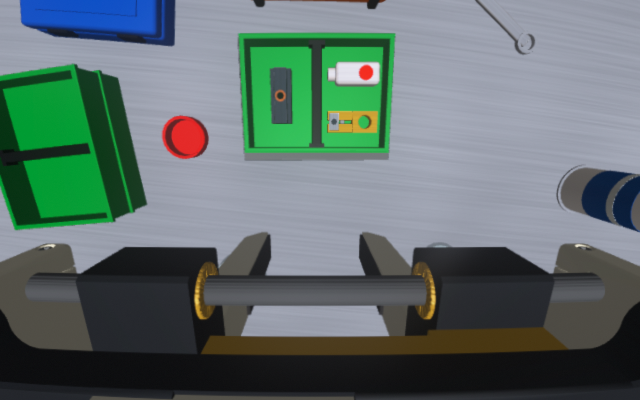

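All three fittings lie flat in the tray: wedge (281,95), cap (357,73), clamp (353,122). The tray is centred on the pad, and the arm is clear of everything.

```bash
python3 -c "
from h import *
print(robot.close_job())"
```

```text
the job is handed in; nothing more can be done
None
```

The job is handed in at about 61 s of the 208 s: the ashtray is on the shelf clear of the pad, the pump got three full strokes into the tray, and the tray stands within about 2 mm of centre on the pad with the wedge, cap and one clamp (the only fittings I found) lying flat inside; no verdict came back.

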